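Thread the plunger rod through the guide stand

ROBOT

A 6-joint arm with a two-finger parallel gripper is mounted at the origin on a cart in front of the work surface, level with it; the furniture and walls round the work are solid. World frame = base frame: x ahead of the robot, y to its left, z up, the work surface at z = 0. Lengths are in m, angles in rad, forces in N, time in s.
With the tool pointing down it reaches from about 0.3 to 0.775 m from the base axis. Payload 14.6 kg.
Tool frame: the origin (TCP) lies at the very end of the fingers, on their centre line; the grasp point (between the pads) lies 19 mm behind it; z points along the fingers, y is the direction in which the jaws open and shut (so a half turn about z gives the same grasp; the last joint's range is limited). The gripper opens to 85 mm and grips with 20 to 120 N. Pads are 22 mm wide; open, the fingers measure 114 mm over their backs; the gripper's body (76 mm by 85 mm) begins 54 mm behind the grasp point. The pads swing forward as they close: fully open they stand 13 mm farther back than shut.
Start: joints at [-1.261, 0.3, 1.521, -0, 1.321, -0.067], TCP at [0.202, -0.511, 0.231] pointing down, gripper open.
Joint ranges: [-3.03, 3.03], [-0.79, 2.21], [0.23, 2.52], [-1.04, 4.18], [0, 3.07], [-2.55, 2.55]. Speed limits (rad/s): [2.22, 2.22, 2.57, 3.14, 3.14, 3.14].

INTERFACE

Orientations are given as a rotation vector (axis times angle).
In Python, from workcell import arm gives the robot as it stands. The module is installed in compiled form; this text tells all that it offers.
- The arm moves only by the tool send_rows, never from a script. Its argument "increments" is one flat list of numbers, 7 for each row, row after row: the closure, from 0 (fully open) to 1 (shut), then the shift along the tool's x, y, z in m, then the turn, a rotation vector about the tool's x, y, z in rad. A call has 1 to 10 rows; each row shifts and turns the pose as measured when the row begins, along the tool's axes as they then stand; what a row does not reach is not made up. A row lasts 1/8 s, in which the tool goes at most 62.5 mm and 10.7 degrees, less where a joint would pass 70% of its speed; a pose out of reach is approached as far as the arm can. A call with a gripper value outside its range is refused whole. The fingers move at their own pace and stop on an object; "newtons" is the grip in N (left out, the last holds). Time passes only in rows, so rows that do not move let the fingers close. It gives the time, the measured TCP pose, the force and the opening at its end, in the units of the state.
- arm.sense(): the state, without advancing time (a new reading comes with each control period).
- arm.read_camera(name): name is "scene" or "top"; returns a dict with "pixels" (384x512x3 uint8, red, green, blue), "fx", "fy", "cx", "cy" (pixels), "k1" (the pictures are not rectified: a ray, as slopes to the right and down, at radius r is drawn at 1 + k1 r^2 times it, then the intrinsics apply), "xyz" and "rotation" of the camera in the world. Camera axes: x right, y down, z forward; pixel columns grow to the right and rows downward; lengths in m; the calibration is good to about 2 mm. A picture is of the moment at which its call begins. There is no depth.
- arm.finish_job(): hands the job in, once; it reports no verdict.
Trained networks look in the newest picture that a camera, given by its name, has taken for a name from the list of things; names that differ only in an ending like _2 or _b are one class to them, and where a whole thing is asked for, a point or a joint stands for the part that bears it (a point fixed in the world has none). Each returns a list of dicts, best first, with "score" (0 to 1); they miss things now and then, are a little off and sometimes report something else, mostly with a low value. They report only what shows in the picture. A call takes as long as a camera call. They do not tell look-alikes from the thing itself.
- arm.boxes_of(camera, query): "rect" ([centre column, centre row, width, height] in pixels, round what is visible of it).
- arm.silhouettes(camera, query): "pixels" (384x512 bool, what is visible of it) and "rect" ([centre column, centre row, width, height] in pixels, round what is visible of it).
The state is a dict: "clock": time; "joint_positions": joint angles; "dq": joint speeds; "joint_efforts": joint torques, N m; "ee_pos": TCP position; "tool_rot": TCP orientation; "wrist_force": force on the tool from outside, world axes, zero at the start; "torque": the same for the moment, N m; "gripper_width": opening from 0.0 (shut) to 1.0 (fully open).
Only numpy, scipy, OpenCV 4.12 (cv2) and the standard library are available. Lean on these libraries where they do the work, as an engineer would, in place of code of your own. Each camera call takes 0.05 s, during which the arm holds its last target. There are 200 camera calls.

TASK

Take the long plunger rod out of the holder block and thread it nose first down through all three guide plates of the plunger stand, until its collar rests on the top plate, then let go of it. The guide head has been clamped somewhere along its slot, so feel for the bore with the rod's nose, pressing only gently on the stand and never ramming or dropping the rod. Leave the short rod in the holder and the jar, weight and bung standing nearby where they are.

Things in the scene. Friction and masses are not known exactly. Their poses are not given: they have to be found in the camera images.
- stand: Plunger stand, fixed: grey base 110 x 170 x 12 mm, origin centre of underside, y along its long side. On it an aluminium guide head: back plate on the +x side and three level guide plates, 56 (x) x 70 (y) x 10 mm, tops 45, 85, 125 mm above the worktop, nothing higher. A vertical line of 14 mm bores (1 mm chamfer) goes through all three. Top plate flat; forces over 40 N damage it.
- slot_mid (a point): Level with the top plate's top face, axes as the stand's: where the top bore's centre would be if the head were clamped mid-slot. The head is clamped rigidly and square anywhere along a slot parallel to y: the true bore centre is at x = 0, y = -14 to +14 mm from here, not measured.
- holder: Holder block, fixed: grey, 60 x 160 x 60 mm high, origin at the centre of its underside; two wells 14 mm across and 52 mm deep at y = -45 mm and y = +45 mm, each with one rod standing in it upright.
- long_rod_handle (a point): Centre of the long rod's round black handle (20 mm across, 50 long), z along the rod to its top. Rod 163 mm long, about 0.14 kg: steel shank 12 mm across, 105 long, blunt taper at the end (9 mm across, 2.5 long); then a collar 24 mm across, 8 thick; then the handle. Handle centre is 138 mm above the nose, 33 above the collar's underside.
- long_rod_nose (a point): Centre of the long rod's lower end face, z along the rod towards the handle. When seated it is 105 mm below the top plate's top face, 20 mm above the worktop.
- short_rod_handle (a point): Centre of the handle of the short rod, which looks the same but has a shank of only 70 mm, so that it stands 35 mm lower in the holder. It may stand in either well.
- jar: Sample jar with light lid, 51 mm across, 60 mm high, origin at the centre of its underside; a bystander.
- weight: Small brass weight with a knob, 18 mm across, 36 mm high, origin at the centre of its underside; a bystander.
- bung: Tapered rubber bung, 27 mm across the top, 26 mm high, origin at the centre of its underside; a bystander.
There are look-alikes about, which are no part of the job. Leave any purple look-alike of the part that bears long_rod_handle alone.

How it is judged:
On the way, in this order (a step that is already met when the one before it is completed fails the run):
1. the long rod is drawn clear of the holder (height (world z) of long_rod_nose above 0.065 m), for 0.1 s.
2. its nose has passed through the top plate (x of long_rod_nose in the frame of slot_mid between -0.005 and 0.005 m and y of long_rod_nose in the frame of slot_mid between -0.02 and 0.02 m and z of long_rod_nose in the frame of slot_mid between -0.06 and -0.015 m), for 0.05 s.
3. its nose has passed through all three plates (x of long_rod_nose in the frame of slot_mid between -0.005 and 0.005 m and y of long_rod_nose in the frame of slot_mid between -0.02 and 0.02 m and z of long_rod_nose in the frame of slot_mid below -0.092 m), for 0.1 s.
At the end, for the whole second after the job is handed in: The long rod is upright (within 0.06 rad) through all three plates' bores, its collar down on the top plate (within 2.5 mm), at rest and released; the short rod stands where it was (within 20 mm) (x of long_rod_nose in the frame of slot_mid between -0.005 and 0.005 m and y of long_rod_nose in the frame of slot_mid between -0.02 and 0.02 m and z of long_rod_nose in the frame of slot_mid between -0.109 and -0.1025 m and angle between long_rod_nose's own z axis and vertical below 0.06 rad and linear speed of long_rod below 0.01 m/s and contact force between long_rod and the fingers below 0.1 N and distance of short_rod_handle from where it was at the start of the episode below 0.02 m); the robot touches nothing.
It fails at once if the rod is pressed against the stand with more than 40 N (contact force between long_rod and stand above 40 N).
It fails at once if the robot presses on the stand with more than 40 N (contact force between the arm and stand above 40 N).
It fails at once if the short rod is lifted or shifted by more than 20 mm (distance of short_rod_handle from where it was at the start of the episode above 0.02 m).
It fails at once if the jar, weight or bung is shifted by more than 20 mm (distance of any of jar, weight, bung from where it was at the start of the episode above 0.02 m).
It also fails if it takes over 67 s, if anything falls off the work surface, if the arm or the gripper's body presses on something with over 40 N, if the wrist force passes 120 N, or if a joint passes its speed limit or range.

## Working session

There is one attempt and no reset: what is moved stays moved. The work goes in short steps, Python scripts to look and compute and a tool call to move; the robot and the scene stay as the last step left them, time stands still between calls to the robot, and variables do not carry over. Pictures are saved under pics/ and viewed, about 8 in all and at most 12, crops included, and the job is handed in when it is done.

Besides the shell and the picture viewer there is one more tool, called after "Emit:" by a JSON object that holds its "fn" and its "kwargs", one argument or row to a line. send_rows: Moves the arm, as the interface text tells. Its arguments: {"type":"object","properties":{"increments":{"type":"array"},"newtons":{"type":"number"}},"required":["increments"]}

```bash
mkdir -p pics; cat > h.py <<'E'
import numpy as np, cv2
from workcell import arm
from scipy.spatial.transform import Rotation as R
def cam(n):
    c=arm.read_camera(n); return c
def Rm(c):
    r=np.array(c["rotation"],float); return r if r.shape==(3,3) else R.from_rotvec(r).as_matrix()
def ray(c,u,v):
    d=np.array([(u-c["cx"])/c["fx"],(v-c["cy"])/c["fy"]]); s=d.copy()
    for _ in range(20): s=d/(1+c["k1"]*(s@s))
    return np.array(c["xyz"]),Rm(c)@np.array([s[0],s[1],1.])
def atz(c,u,v,z):
    o,d=ray(c,u,v); return o+d*(z-o[2])/d[2]
def proj(c,p):
    q=Rm(c).T@(np.array(p)-np.array(c["xyz"])); s=q[:2]/q[2]; s=s*(1+c["k1"]*(s@s))
    return np.array([c["fx"]*s[0]+c["cx"],c["fy"]*s[1]+c["cy"]])
def save(c,f,crop=None,k=1):
    im=c["pixels"][:,:,::-1]
    if crop: x0,y0,x1,y1=crop; im=im[y0:y1,x0:x1]
    cv2.imwrite("pics/"+f,cv2.resize(im,None,fx=k,fy=k,interpolation=cv2.INTER_CUBIC))
E
python3 - <<'E'
from h import *
print(arm.sense())
ims=[]
for n in("scene","top"):
    c=cam(n); save(c,n+"0.png",k=1.5); print(n,c["xyz"],c["rotation"],c["fx"],c["k1"])
    for q in("stand","holder","long_rod_handle","short_rod_handle","jar","weight","bung"):
        print(q,[(np.round(b["rect"],1).tolist(),round(b["score"],2)) for b in arm.boxes_of(n,q)][:4])
E
```

```text
{'clock': 0.0, 'joint_positions': array([-1.26063530e+00,  3.00462825e-01,  1.52163003e+00, -1.56842889e-06,
        1.32068667e+00, -6.66245850e-02]), 'dq': array([-0.00189094,  0.00044163, -0.00071591, -0.00273309,  0.00019652,
       -0.00028342]), 'joint_efforts': array([-1.57882137e-04, -5.43495226e+01, -3.61793911e+01, -6.69557107e-05,
        4.05838524e-03, -1.01781768e-05]), 'ee_pos': array([ 0.20227145, -0.51118678,  0.23070514]), 'tool_rot': array([-3.08484970e+00, -5.88138660e-01,  2.28740259e-04]), 'wrist_force': array([0.69112807, 0.42101486, 0.56176591]), 'torque': array([-0.0025831 , -0.00659902,  0.01304561]), 'gripper_width': 0.9992661114801602}
scene [0.0651726  0.88008246 0.84987956] [-0.63513593  2.57338483 -1.27740972] 492.56691974792517 -0.07829696871289436
stand [([307.4, 155.0, 66.0, 66.8], 0.74)]
holder [([218.8, 266.4, 58.4, 74.5], 0.97)]
long_rod_handle [([227.1, 222.9, 11.4, 42.7], 0.83), ([273.4, 233.6, 8.1, 54.0], 0.83)]
short_rod_handle [([210.4, 258.2, 6.1, 27.7], 0.74)]
jar [([273.7, 206.5, 16.4, 26.8], 0.6)]
weight [([301.2, 218.8, 8.0, 19.5], 0.61)]
bung [([243.1, 201.3, 10.9, 13.5], 0.38)]
top [0.33325553 0.01068324 0.9401654 ] [-2.06911996  2.15991358 -0.22946207] 349.494511584317 -0.056043974749360556
stand [([346.8, 197.0, 74.0, 54.6], 0.6)]
holder [([166.2, 199.7, 66.7, 34.0], 0.62)]
long_rod_handle [([347.0, 196.3, 65.6, 48.5], 0.53), ([175.9, 189.2, 14.6, 13.7], 0.49)]
short_rod_handle [([141.7, 195.4, 18.7, 10.8], 0.67)]
jar [([258.0, 198.3, 19.2, 19.2], 0.77)]
weight []
bung []
```

View pics/scene0.png

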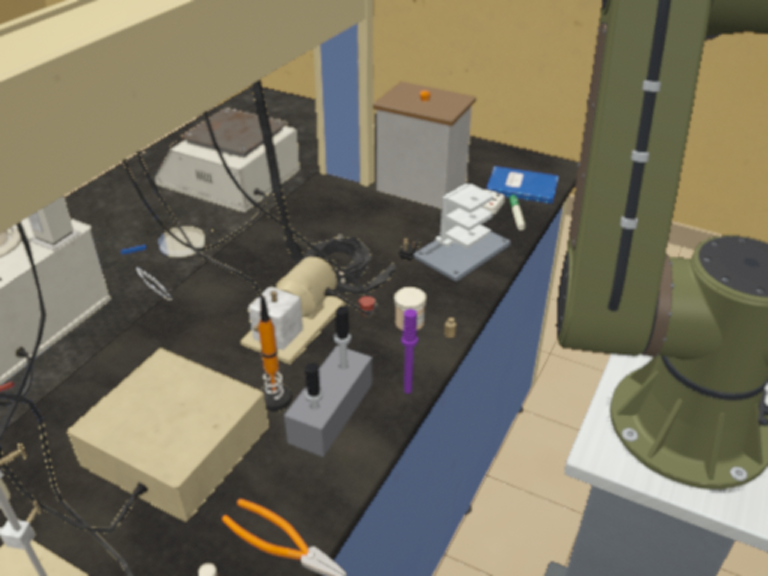

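View pics/top0.png

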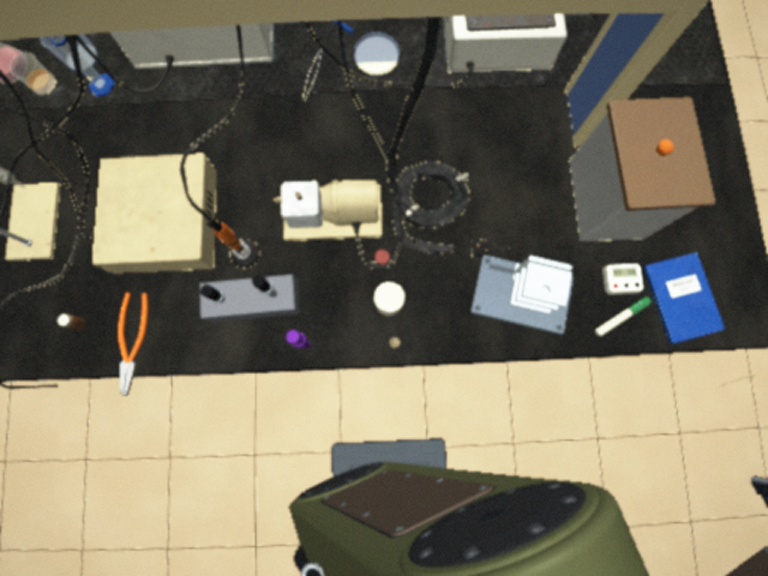

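The scene view shows the grey holder with two rods. The far one at (228,223) stands taller than the near one at (209,258), so it should be the long rod. In the top view they are at (175,189) and (141,195). The purple look-alike is at about (273,234) in scene and (197,226) in top, standing alone outside the holder. The bore shows in the top view near (364,191). An enlarged montage will confirm these.

```bash
python3 - <<'E'
from h import *
t=cam("top"); s=cam("scene")
np.savez("cams.npz",t=t["pixels"],s=s["pixels"])
f=lambda c,x0,y0:cv2.resize(c["pixels"][y0:y0+75,x0:x0+100,::-1],(400,300),interpolation=cv2.INTER_CUBIC)
m=np.vstack([np.hstack([f(t,120,165),f(t,305,155)]),np.hstack([f(s,185,200),f(s,265,115)])])
cv2.imwrite("pics/mont.png",m)
# silhouettes
for n in("top","scene"):
    for q in("holder","stand","long_rod_handle","short_rod_handle"):
        for b in arm.silhouettes(n,q)[:2]:
            p=b["pixels"].astype(np.uint8); ys,xs=np.nonzero(p)
            if len(xs)<5: continue
            print(n,q,round(b["score"],2),b["pixels"].sum(),np.round([xs.mean(),ys.mean()],1), np.round(cv2.boxPoints(cv2.minAreaRect(np.c_[xs,ys].astype(np.float32))),1).tolist())
E
```

```text
top holder 0.76 1493 [167.7 199.3] [[131.6999969482422, 186.89999389648438], [197.39999389648438, 181.5], [199.6999969482422, 209.39999389648438], [134.10000610351562, 214.8000030517578]]
top stand 0.76 2660 [349.1 194.3] [[312.1000061035156, 207.5], [323.6000061035156, 161.39999389648438], [385.79998779296875, 176.89999389648438], [374.20001220703125, 223.10000610351562]]
top long_rod_handle 0.58 121 [175.9 189.4] [[167.5, 186.5], [173.0, 181.0], [185.5, 193.5], [180.0, 199.0]]
top short_rod_handle 0.57 98 [141.7 195.5] [[133.1999969482422, 196.5], [136.0, 189.39999389648438], [149.6999969482422, 194.89999389648438], [146.8000030517578, 201.89999389648438]]
scene holder 0.93 2170 [219.  268.8] [[182.0, 286.0], [227.6999969482422, 225.0], [257.29998779296875, 247.1999969482422], [211.60000610351562, 308.20001220703125]]
scene stand 0.61 2224 [308.2 156. ] [[263.20001220703125, 150.0], [318.6000061035156, 115.0999984741211], [346.70001220703125, 159.6999969482422], [291.29998779296875, 194.6999969482422]]
scene long_rod_handle 0.8 318 [227.4 221.7] [[223.0, 203.0], [232.0, 203.0], [232.0, 245.0], [223.0, 245.0]]
scene long_rod_handle 0.69 394 [272.2 229.5] [[267.0, 206.0], [277.0, 206.0], [277.0, 261.0], [267.0, 261.0]]
scene short_rod_handle 0.58 246 [208.7 256.4] [[204.0, 243.0], [214.0, 243.0], [214.0, 271.0], [204.0, 271.0]]
```

View pics/mont.png

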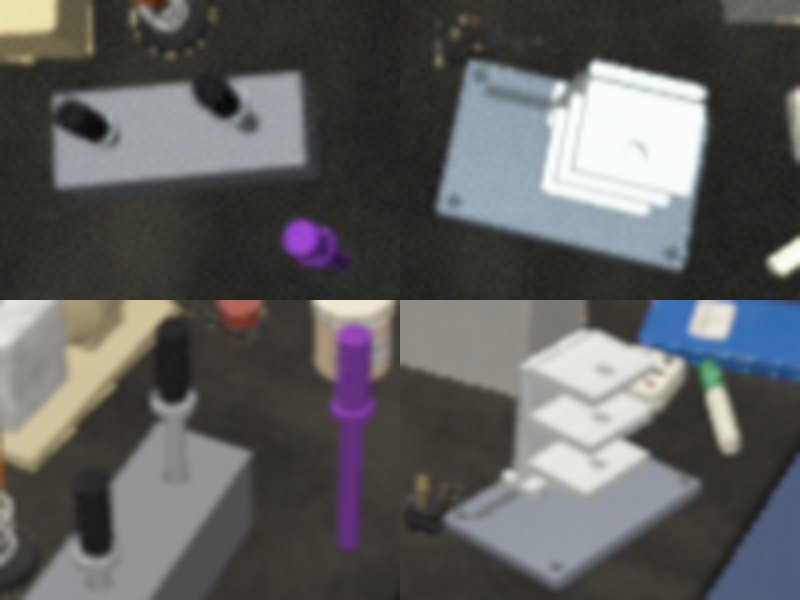

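```bash
python3 - <<'E'
from h import *
t=cam("top"); s=cam("scene")
T=lambda x,y,z,x0,y0,c:atz(c,x0+(x+.5)/4-.5,y0+(y+.5)/4-.5,z)
H=np.array([T(*p,.06,120,165,t)[:2] for p in[(53,95),(300,71),(307,165),(57,188)]])
print("holder",H.round(4).tolist(),"sides",np.linalg.norm(H-np.roll(H,-1,0),axis=1).round(4),"c",H.mean(0).round(4))
e=(H[1]+H[2]-H[0]-H[3])/2; a=np.arctan2(e[1],e[0]); u=e/np.linalg.norm(e)
print("long well: ",(H.mean(0)+.045*u).round(4),"short",(H.mean(0)-.045*u).round(4),"dir",a)
B=np.array([T(*p,.012,305,155,t)[:2] for p in[(68,60),(36,213),(283,272)]])
print("base",B.round(4).tolist(),np.linalg.norm(np.diff(B,axis=0),axis=1).round(4)); 
x=(B[0]-B[1]);x/=np.linalg.norm(x); y=(B[1]-B[2]); y/=np.linalg.norm(y)
print("base c",((B[0]+B[2])/2).round(4),"x dir deg",np.degrees(np.arctan2(x[1],x[0])),"y dir",np.degrees(np.arctan2(y[1],y[0])))
P=np.array([T(*p,.125,305,155,t)[:2] for p in[(195,62),(307,90),(290,196),(174,167)]])
print("plate top+backplate",P.round(4).tolist(),np.linalg.norm(P-np.roll(P,-1,0),axis=1).round(4))
print("bore top",T(238,150,.125,305,155,t).round(4),"scene",T(205,69,.125,265,115,s).round(4))
print("plate scene corners",[T(*p,.125,265,115,s).round(4).tolist() for p in[(125,65),(188,30),(260,72),(200,103)]])
# collar base, handle
print("long top",T(203,84,.171,120,165,t).round(4),"scene rod base",T(176,478-300,.06,185,200,s).round(4),"scene rod top",T(174,328-300,.171,185,200,s).round(4))
print("short top",T(68,107,.136,120,165,t).round(4))
for n,c in(("top",t),("scene",s)):
  for q in("weight","bung","jar","long_rod_handle"):
    for b in arm.boxes_of(n,q)[:2]:
      r=b["rect"]; print(n,q,round(b["score"],2),np.round(r,0),atz(c,r[0],r[1],.03 if q!="long_rod_handle" else .146).round(3))
im=[]
for c,x0,y0 in((t,340,165),(s,290,115)):
    im.append(cv2.resize(c["pixels"][y0:y0+40,x0:x0+50,::-1],(400,320),interpolation=cv2.INTER_CUBIC))
m=np.hstack(im); m=cv2.normalize(np.clip(m,150,255),None,0,255,cv2.NORM_MINMAX); cv2.imwrite("pics/bore.png",m)
E
```

```text
holder [[0.5234, 0.3176], [0.5324, 0.1573], [0.471, 0.1533], [0.4627, 0.3133]] sides [0.1605 0.0616 0.1602 0.0608] c [0.4974 0.2354]
long well:  [0.4998 0.1904] short [0.495  0.2803] dir -1.5169119971596234
base [[0.5644, -0.1833], [0.4596, -0.153], [0.4125, -0.316]] [0.109  0.1696]
base c [ 0.4884 -0.2496] x dir deg -16.104876319788488 y dir 73.86040879427202
plate top+backplate [[0.5318, -0.2367], [0.5116, -0.3033], [0.4476, -0.2855], [0.4681, -0.2176]] [0.0696 0.0664 0.0709 0.0665]
bore top [ 0.4767 -0.2572  0.125 ] scene [ 0.4723 -0.251   0.125 ]
plate scene corners [[0.5242, -0.2287, 0.125], [0.504, -0.2955, 0.125], [0.4365, -0.266, 0.125], [0.4581, -0.2077, 0.125]]
long top [0.5022 0.1937 0.171 ] scene rod base [0.4961 0.1961 0.06  ] scene rod top [0.4944 0.1945 0.171 ]
short top [0.4994 0.2819 0.136 ]
top weight 0.37 [264. 229.   9.  14.] [ 0.409 -0.017  0.03 ]
top bung 0.61 [255. 171.  10.   9.] [0.564 0.001 0.03 ]
top jar 0.88 [259. 199.  19.  19.] [ 0.488 -0.008  0.03 ]
top long_rod_handle 0.66 [175. 191.  15.  14.] [0.495 0.188 0.146]
top long_rod_handle 0.2 [258. 199.  20.  22.] [ 0.468 -0.003  0.146]
scene weight 0.7 [227. 222.  12.  44.] [0.556 0.103 0.03 ]
scene weight 0.61 [298. 219.   8.  11.] [0.403 0.012 0.03 ]
scene bung 0.6 [273. 206.  16.  26.] [ 0.481 -0.005  0.03 ]
scene jar 0.64 [274. 207.  18.  24.] [ 0.478 -0.002  0.03 ]
scene long_rod_handle 0.83 [273. 234.  11.  56.] [0.384 0.2   0.146]
scene long_rod_handle 0.63 [228. 222.  17.  46.] [0.484 0.214 0.146]
```

View pics/bore.png

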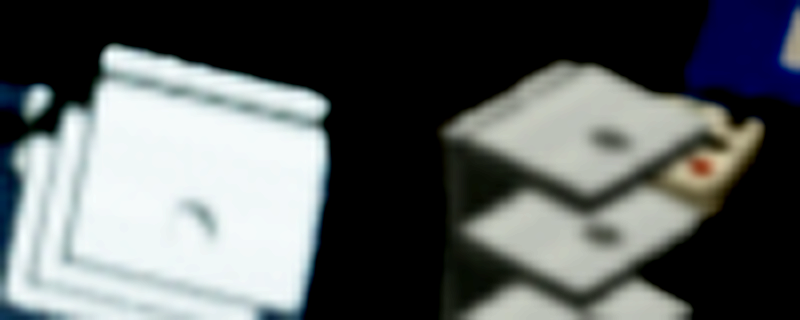

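Confirmed: the long rod is the taller black-handled one in the well at world (0.498, 0.192), top px (175,189). The purple rod stands apart and stays untouched. The bore in the last crop is at top px (363.9,192.5) and scene px (315.7,131.9), so about (0.475,-0.254). Next I turn the tool and rise.

Emit:
{"fn": "send_rows", "kwargs": {
  "increments": [0.5, 0, 0, -0.015, 0, 0, -0.178, 0.5, 0, 0, -0.015, 0, 0, -0.178, 0.5, 0, 0, -0.015, 0, 0, -0.178, 0.5, 0, 0, -0.015, 0, 0, -0.178, 0.5, 0, 0, -0.015, 0, 0, -0.178, 0.5, 0, 0, -0.015, 0, 0, -0.178, 0.5, 0, 0, -0.015, 0, 0, -0.178],
  "newtons": 60
}}

```text
clock: 2.68
ee_pos: [0.2022, -0.511, 0.3384]
tool_rot: [-2.116, -2.319, -0.002]
wrist_force: [-0.5, -0.4, 0.3]
gripper_width: 0.5
```

Emit:
{"fn": "send_rows", "kwargs": {
  "increments": [0.5, 0, 0, 0, 0, 0, 0.038, 0.5, 0.052, 0.025, 0, 0, 0, 0, 0.5, 0.052, 0.025, 0, 0, 0, 0, 0.5, 0.052, 0.025, 0, 0, 0, 0, 0.5, 0.052, 0.025, 0, 0, 0, 0, 0.5, 0.052, 0.025, 0, 0, 0, 0, 0.5, 0.052, 0.025, 0, 0, 0, 0, 0.5, 0.052, 0.025, 0, 0, 0, 0, 0.5, 0.052, 0.025, 0, 0, 0, 0, 0.5, 0.052, 0.025, 0, 0, 0, 0]
}}

```text
clock: 3.92
ee_pos: [0.4208, -0.0258, 0.3331]
tool_rot: [-2.242, -2.191, -0.003]
wrist_force: [1.3, -0.3, 0.5]
gripper_width: 0.496
```

Emit:
{"fn": "send_rows", "kwargs": {
  "increments": [0.5, 0.044, 0.0145, 0, 0, 0, 0, 0.5, 0.044, 0.0145, 0, 0, 0, 0, 0.5, 0.044, 0.0145, 0, 0, 0, 0, 0.5, 0.044, 0.0145, 0, 0, 0, 0, 0.5, 0.044, 0.0145, 0.02, 0, 0, 0, 0.5, 0, 0, 0.06, 0, 0, 0, 0.5, 0, 0, 0.06, 0, 0, 0, 0.5, 0, 0, 0, 0, 0, 0]
}}

```text
clock: 4.92
ee_pos: [0.5006, 0.2039, 0.1841]
tool_rot: [-2.295, -2.131, 0.005]
wrist_force: [0.4, -0.4, 1.5]
gripper_width: 0.501
```

```bash
python3 - <<'E'
from h import *
st=arm.sense(); print(st["ee_pos"],st["clock"],R.from_rotvec(st["tool_rot"]).as_matrix().round(4).tolist())
t=cam("top"); s=cam("scene")
f=lambda c,x0,y0:cv2.resize(c["pixels"][y0:y0+75,x0:x0+100,::-1],(400,300),interpolation=cv2.INTER_CUBIC)
a=f(t,120,160);b=f(s,180,160)
for im,c,x0,y0 in((a,t,120,160),(b,s,180,160)):
    for p in (st["ee_pos"],[.498,.192,.171]):
        q=(proj(c,p)-[x0,y0]+.5)*4-.5; cv2.circle(im,tuple(int(v) for v in q),3,(0,0,255),-1)
cv2.imwrite("pics/appr.png",np.hstack([a,b]))
E
```

```text
[0.50060775 0.20391297 0.18406863] 4.925 [[0.0741, 0.9972, -0.0092], [0.9972, -0.074, 0.0048], [0.0042, -0.0095, -0.9999]]
```

View pics/appr.png

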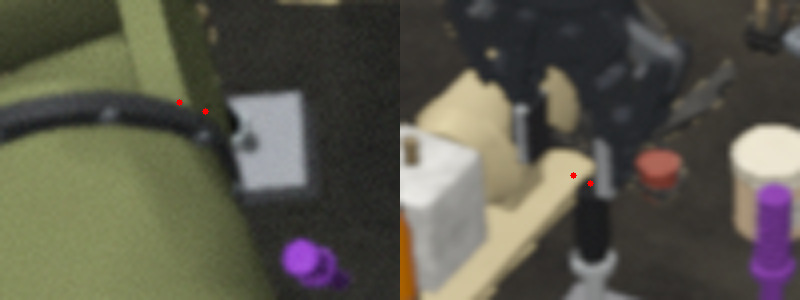

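Emit:
{"fn": "send_rows", "kwargs": {
  "increments": [0.5, -0.012, -0.0017, 0, -0.0095, -0.004, 0, 0.5, 0, 0, 0, 0, 0, 0, 0.5, 0, 0, 0.018, 0, 0, 0, 0.5, 0, 0, 0.018, 0, 0, 0, 0.5, 0, 0, 0.015, 0, 0, 0, 0.5, 0, 0, 0, 0, 0, 0]
}}

```text
clock: 5.78
ee_pos: [0.5047, 0.1918, 0.1465]
tool_rot: [2.299, 2.125, 0.035]
wrist_force: [0.5, 0.0, 0.6]
gripper_width: 0.498
```

```bash
python3 - <<'E'
from h import *
st=arm.sense(); print(st["ee_pos"],st["clock"],st["wrist_force"],R.from_rotvec(st["tool_rot"]).as_matrix().round(4).tolist())
s=cam("scene")
cv2.imwrite("pics/g1.png",cv2.resize(s["pixels"][165:265,170:290,::-1],(720,600),interpolation=cv2.INTER_CUBIC))
E
```

```text
[0.50465941 0.19177951 0.14647689] 5.775 [0.50052352 0.02235693 0.55528833] [[0.0783, 0.9966, 0.0239], [0.9969, -0.0785, 0.0069], [0.0087, 0.0233, -0.9997]]
```

View pics/g1.png

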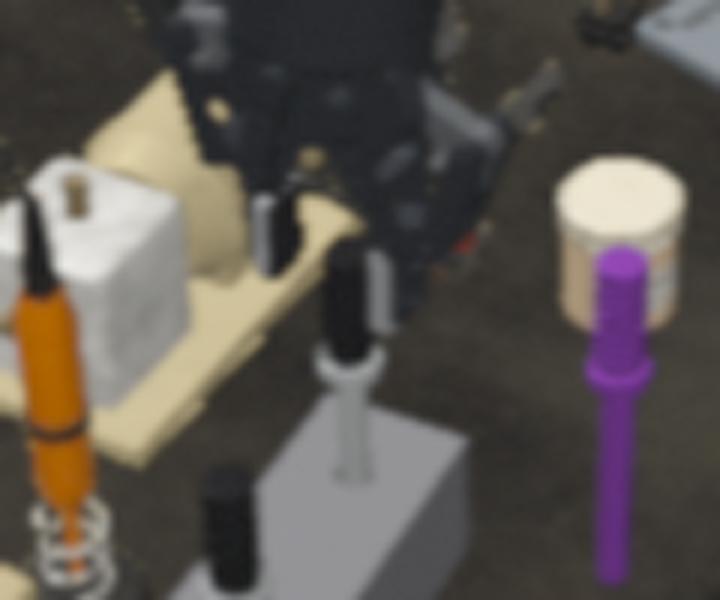

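Emit:
{"fn": "send_rows", "kwargs": {
  "increments": [0.5, 0, -0.006, 0, 0.023, -0.008, 0, 0.5, 0, 0, 0.01, 0, 0, 0, 0.5, 0, 0, 0.008, 0, 0, 0, 0.5, 0, 0, 0, 0, 0, 0, 0.5, 0, 0, 0, 0, 0, 0]
}}

```text
clock: 6.45
ee_pos: [0.4991, 0.1927, 0.1292]
tool_rot: [2.307, 2.133, 0.003]
wrist_force: [0.7, 0.4, 0.1]
gripper_width: 0.502
```

```bash
cat > st.py <<'E'
from h import *
st=arm.sense(); M=R.from_rotvec(st["tool_rot"]).as_matrix()
w=np.cross(M[:,2],[0,0,-1])
print("p",st["ee_pos"].round(4),"t",st["clock"],"F",st["wrist_force"].round(1),"Tq",np.round(st["torque"],2),"z",M[:,2].round(4),"yawy",np.degrees(np.arctan2(M[1,1],M[0,1])).round(2),"levelturn(tool)",(M.T@w).round(4),"g",round(st["gripper_width"],3),"x",M[:2,0].round(3),"q6",st["joint_positions"][5])
E
python3 st.py
```

```text
p [0.4991 0.1927 0.1292] t 6.45 F [0.7 0.4 0.1] Tq [-0.04  0.02 -0.  ] z [ 0.0015  0.0012 -1.    ] yawy -4.5 levelturn(tool) [ 0.0014 -0.0013  0.    ] g 0.502 x [0.078 0.997] q6 0.3776855644464465
```

Emit:
{"fn": "send_rows", "kwargs": {
  "increments": [1, 0, 0, 0, 0, 0, 0, 1, 0, 0, 0, 0, 0, 0, 1, 0, 0, 0, 0, 0, 0, 1, 0, 0, 0, 0, 0, 0, 1, 0, 0, 0, 0, 0, 0, 1, 0, 0, 0, 0, 0, 0],
  "newtons": 60
}}

```text
clock: 7.2
ee_pos: [0.4993, 0.1926, 0.1296]
tool_rot: [2.306, 2.132, 0.004]
wrist_force: [-0.0, 0.2, -0.5]
gripper_width: 0.217
```

```bash
python3 st.py
```

```text
p [0.4993 0.1926 0.1296] t 7.2 F [-0.   0.2 -0.5] Tq [ 0.01 -0.09  0.04] z [ 0.0023  0.0013 -1.    ] yawy -4.5 levelturn(tool) [ 0.0022 -0.0015  0.    ] g 0.217 x [0.078 0.997] q6 0.37765235196967506
```

Emit:
{"fn": "send_rows", "kwargs": {
  "increments": [1, 0, 0, -0.015, 0, 0, 0, 1, 0, 0, -0.03, 0, 0, 0, 1, 0, 0, -0.04, 0, 0, 0, 1, 0, 0, -0.04, 0, 0, 0, 1, 0, 0, -0.04, 0, 0, 0, 1, 0, 0, -0.025, 0, 0, 0, 1, 0, 0, 0, 0, 0, 0]
}}

```text
clock: 8.07
ee_pos: [0.4977, 0.1921, 0.3313]
tool_rot: [2.306, 2.132, 0.008]
wrist_force: [-0.1, -0.6, -2.3]
gripper_width: 0.216
```

```bash
python3 st.py;  python3 - <<'E'
from h import *
s=cam("scene")
cv2.imwrite("pics/l1.png",cv2.resize(s["pixels"][145:265,170:290,::-1],(600,600),interpolation=cv2.INTER_CUBIC))
E
```

```text
p [0.4977 0.1921 0.3313] t 8.075 F [-0.1 -0.6 -2.3] Tq [-0.01  0.02  0.03] z [ 0.0046  0.0023 -1.    ] yawy -4.49 levelturn(tool) [ 0.0044 -0.0026  0.    ] g 0.216 x [0.078 0.997] q6 0.37773384084669026
```

View pics/l1.png

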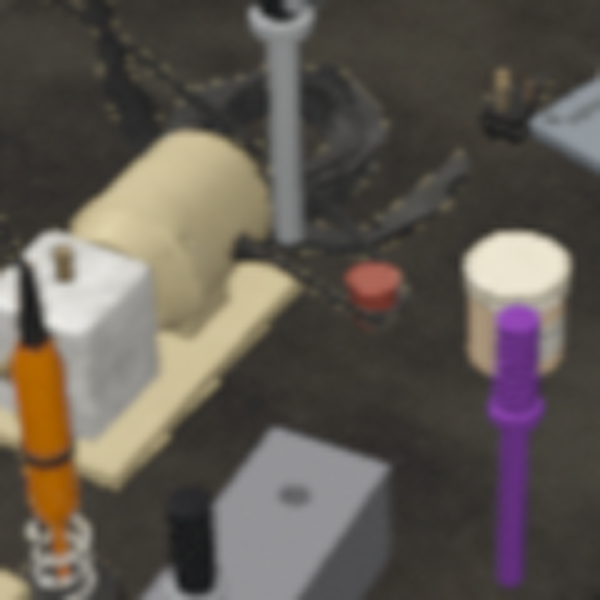

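Emit:
{"fn": "send_rows", "kwargs": {
  "increments": [1, -0.025, 0.003, 0, 0, 0, 0.02, 1, -0.05, 0.006, 0, 0, 0, 0.02, 1, -0.05, 0.006, 0, 0, 0, 0.02, 1, -0.05, 0.006, 0, 0, 0, 0.02, 1, -0.05, 0.006, 0, 0, 0, 0.02, 1, -0.05, 0.006, 0, 0, 0, 0.02, 1, -0.05, 0.006, 0, 0, 0, 0.02, 1, -0.05, 0.006, 0, 0, 0, 0.02, 1, -0.03, 0.004, 0, 0, 0, 0.02, 1, -0.01, 0, 0, 0, 0, 0.02]
}}

```text
clock: 9.38
ee_pos: [0.4729, -0.2363, 0.3141]
tool_rot: [-2.498, -1.876, 0.019]
wrist_force: [0.3, 0.6, -1.5]
gripper_width: 0.222
```

```bash
python3 st.py; python3 - <<'E'
from h import *
s=cam("scene"); print(atz(s,227.6,193,.2097).round(4),atz(s,228.7,243.9,.06).round(4))
E
```

```text
p [ 0.4729 -0.2363  0.3141] t 9.375 F [ 0.3  0.6 -1.5] Tq [ 0.01 -0.03  0.01] z [-0.0198  0.0066 -0.9998] yawy -16.19 levelturn(tool) [-0.0209 -0.0008 -0.    ] g 0.222 x [0.279 0.96 ] q6 -0.24776883834625849
[0.4933 0.1961 0.2097] [0.4964 0.1953 0.06  ]
```

Emit:
{"fn": "send_rows", "kwargs": {
  "increments": [1, -0.0164, 0.007, 0.01, -0.0209, -0.001, 0, 1, 0, 0, 0.014, 0, 0, 0, 1, 0, 0, 0.014, 0, 0, 0, 1, 0, 0, 0, 0, 0, 0, 1, 0, 0, 0, 0, 0, 0]
}}

```text
clock: 10.05
ee_pos: [0.475, -0.2501, 0.2728]
tool_rot: [-2.507, -1.888, 0.001]
wrist_force: [0.7, 0.1, -1.9]
gripper_width: 0.221
```

```bash
python3 st.py; python3 - <<'E'
from h import *
s=cam("scene");t=cam("top")
f=lambda c,x0,y0:cv2.resize(c["pixels"][y0:y0+75,x0:x0+50,::-1],(400,600),interpolation=cv2.INTER_CUBIC)
cv2.imwrite("pics/s1.png",np.hstack([f(s,290,85),f(t,340,150)]))
E
```

```text
p [ 0.475  -0.2501  0.2728] t 10.05 F [ 0.7  0.1 -1.9] Tq [ 0.04  0.01 -0.06] z [-0.0023  0.0019 -1.    ] yawy -16.04 levelturn(tool) [-0.0027 -0.0012 -0.    ] g 0.221 x [0.276 0.961] q6 -0.2733067296564035
```

View pics/s1.png

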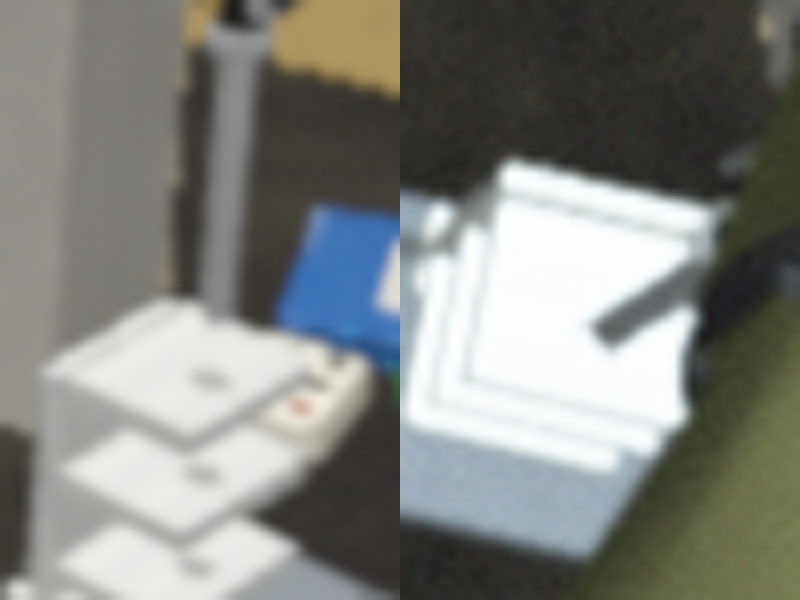

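```bash
python3 - <<'E'
from h import *
s=cam("scene");t=cam("top")
tcp=np.array([.475,-.2501]); n=tcp+.1216*np.array([-.0023,.0019]);print("nose exp",n)
for nm,c,a,b in(("s",s,(316.9,124.8),(315.8,131.8)),("t",t,(364.9,191.4),(363.8,192.7))):
    A=atz(c,*a,.1512)[:2];B=atz(c,*b,.125)[:2]; print(nm,A.round(4),B.round(4),"move",(B-A).round(4),"bore",(n+B-A).round(4))
    print(proj(c,[*n,.1512]))
E
```

```text
nose exp [ 0.47472032 -0.24986896]
s [ 0.4695 -0.2465] [ 0.4726 -0.2512] move [ 0.0031 -0.0048] bore [ 0.4778 -0.2546]
[315.62576436 123.79283937]
t [ 0.4737 -0.2505] [ 0.4753 -0.2562] move [ 0.0016 -0.0057] bore [ 0.4764 -0.2555]
[364.5685508  190.98511413]
```

Emit:
{"fn": "send_rows", "kwargs": {
  "increments": [1, -0.0044, 0.0035, 0, -0.0027, -0.0012, 0, 1, 0, 0, 0.01, 0, 0, 0, 1, 0, 0, 0.005, 0, 0, 0, 1, 0, 0, 0, 0, 0, 0, 1, 0, 0, 0, 0, 0, 0]
}}

```text
clock: 10.88
ee_pos: [0.4772, -0.2563, 0.2568]
tool_rot: [2.51, 1.888, 0.0]
wrist_force: [0.3, 0.3, -1.2]
gripper_width: 0.219
```

```bash
python3 st.py
```

```text
p [ 0.4772 -0.2563  0.2568] t 10.875 F [ 0.3  0.3 -1.2] Tq [ 0.03 -0.01  0.05] z [ 4.e-04 -4.e-04 -1.e+00] yawy -16.08 levelturn(tool) [0.0005 0.0003 0.    ] g 0.219 x [0.277 0.961] q6 -0.27975830429084175
```

Emit:
{"fn": "send_rows", "kwargs": {
  "increments": [1, 0.001, 0, 0.004, 0, 0, 0, 1, 0, 0, 0.003, 0, 0, 0, 1, 0, 0, 0.002, 0, 0, 0, 1, 0, 0, 0.002, 0, 0, 0, 1, 0, 0, 0, 0, 0, 0]
}}

```text
clock: 11.5
ee_pos: [0.4774, -0.2552, 0.2452]
tool_rot: [2.51, 1.889, 0.0]
wrist_force: [-0.6, 0.2, -1.5]
gripper_width: 0.215
```

```bash
python3 st.py
```

```text
p [ 0.4774 -0.2552  0.2452] t 11.5 F [-0.6  0.2 -1.5] Tq [0.11 0.32 0.02] z [ 5.e-04 -4.e-04 -1.e+00] yawy -16.08 levelturn(tool) [ 0.0006  0.0003 -0.    ] g 0.215 x [0.277 0.961] q6 -0.27781102657003126
```

Emit:
{"fn": "send_rows", "kwargs": {
  "increments": [1, 0, 0, 0.002, 0, 0, 0, 1, 0, 0, 0.002, 0, 0, 0, 1, 0, 0, 0.001, 0, 0, 0]
}}

```text
clock: 11.88
ee_pos: [0.477, -0.255, 0.2401]
tool_rot: [-2.51, -1.889, 0.001]
wrist_force: [-2.6, 0.6, -0.3]
gripper_width: 0.219
```

```bash
python3 st.py
```

```text
p [ 0.477  -0.255   0.2401] t 11.875 F [-2.6  0.6 -0.3] Tq [ 0.3   0.51 -0.03] z [-6.e-04 -0.e+00 -1.e+00] yawy -16.08 levelturn(tool) [-0.0006  0.0002 -0.    ] g 0.219 x [0.277 0.961] q6 -0.27775970610716455
```

The nose has entered the bore and feels a side push towards -x. I give way a little and continue.

Emit:
{"fn": "send_rows", "kwargs": {
  "increments": [1, 0, -0.0012, 0, 0, 0, 0, 1, 0, 0, 0.002, 0, 0, 0, 1, 0, 0, 0.002, 0, 0, 0, 1, 0, 0, 0, 0, 0, 0]
}}

```text
clock: 12.38
ee_pos: [0.4762, -0.2549, 0.2357]
tool_rot: [2.51, 1.888, 0.0]
wrist_force: [-0.6, 0.4, -1.4]
gripper_width: 0.218
```

```bash
python3 st.py
```

```text
p [ 0.4762 -0.2549  0.2357] t 12.375 F [-0.6  0.4 -1.4] Tq [0.04 0.04 0.04] z [ 7.e-04 -6.e-04 -1.e+00] yawy -16.08 levelturn(tool) [0.0009 0.0003 0.    ] g 0.218 x [0.277 0.961] q6 -0.2784443410302171
```

Emit:
{"fn": "send_rows", "kwargs": {
  "increments": [1, 0, 0, 0.004, 0, 0, 0, 1, 0, 0, 0.004, 0, 0, 0, 1, 0, 0, 0.004, 0, 0, 0, 1, 0, 0, 0.004, 0, 0, 0, 1, 0, 0, 0.004, 0, 0, 0, 1, 0, 0, 0, 0, 0, 0]
}}

```text
clock: 13.12
ee_pos: [0.4762, -0.2548, 0.214]
tool_rot: [2.51, 1.889, 0.0]
wrist_force: [-0.4, -0.1, -2.2]
gripper_width: 0.216
```

```bash
python3 st.py
```

```text
p [ 0.4762 -0.2548  0.214 ] t 13.125 F [-0.4 -0.1 -2.2] Tq [ 0.    0.03 -0.01] z [ 4.e-04 -4.e-04 -1.e+00] yawy -16.08 levelturn(tool) [0.0005 0.0002 0.    ] g 0.216 x [0.277 0.961] q6 -0.27843970281233554
```

Nose at 0.092. I enter the middle plate in small steps.

Emit:
{"fn": "send_rows", "kwargs": {
  "increments": [1, 0, 0, 0.003, 0, 0, 0, 1, 0, 0, 0.003, 0, 0, 0, 1, 0, 0, 0.002, 0, 0, 0, 1, 0, 0, 0.002, 0, 0, 0, 1, 0, 0, 0.002, 0, 0, 0, 1, 0, 0, 0, 0, 0, 0]
}}

```text
clock: 13.88
ee_pos: [0.4763, -0.2549, 0.2013]
tool_rot: [2.51, 1.888, 0.0]
wrist_force: [-0.0, -0.0, -2.0]
gripper_width: 0.222
```

```bash
python3 st.py
```

```text
p [ 0.4763 -0.2549  0.2013] t 13.875 F [-0. -0. -2.] Tq [ 0.06 -0.02 -0.  ] z [ 6.e-04 -5.e-04 -1.e+00] yawy -16.08 levelturn(tool) [ 0.0007  0.0003 -0.    ] g 0.222 x [0.277 0.961] q6 -0.278448496380562
```

Nose at 0.080, through into the middle bore with no force. On to just above the lowest plate.

Emit:
{"fn": "send_rows", "kwargs": {
  "increments": [1, 0, 0, 0.003, 0, 0, 0, 1, 0, 0, 0.004, 0, 0, 0, 1, 0, 0, 0.004, 0, 0, 0, 1, 0, 0, 0.004, 0, 0, 0, 1, 0, 0, 0.004, 0, 0, 0, 1, 0, 0, 0.004, 0, 0, 0, 1, 0, 0, 0.003, 0, 0, 0, 1, 0, 0, 0, 0, 0, 0]
}}

```text
clock: 14.88
ee_pos: [0.4763, -0.2549, 0.1733]
tool_rot: [2.51, 1.888, 0.0]
wrist_force: [0.5, -0.3, -1.2]
gripper_width: 0.217
```

```bash
python3 st.py
```

```text
p [ 0.4763 -0.2549  0.1733] t 14.875 F [ 0.5 -0.3 -1.2] Tq [ 0.02 -0.03  0.  ] z [ 5.e-04 -3.e-04 -1.e+00] yawy -16.08 levelturn(tool) [0.0006 0.0002 0.    ] g 0.217 x [0.277 0.961] q6 -0.27842645272735805
```

Emit:
{"fn": "send_rows", "kwargs": {
  "increments": [1, 0, 0, 0.003, 0, 0, 0, 1, 0, 0, 0.003, 0, 0, 0, 1, 0, 0, 0.002, 0, 0, 0, 1, 0, 0, 0.002, 0, 0, 0, 1, 0, 0, 0.002, 0, 0, 0, 1, 0, 0, 0, 0, 0, 0]
}}

```text
clock: 15.62
ee_pos: [0.4763, -0.2549, 0.1606]
tool_rot: [2.51, 1.888, 0.0]
wrist_force: [0.3, 0.3, -2.3]
gripper_width: 0.217
```

```bash
python3 st.py
```

```text
p [ 0.4763 -0.2549  0.1606] t 15.625 F [ 0.3  0.3 -2.3] Tq [0.1  0.07 0.02] z [ 7.e-04 -4.e-04 -1.e+00] yawy -16.08 levelturn(tool) [ 0.0007  0.0002 -0.    ] g 0.217 x [0.277 0.961] q6 -0.27845574092771985
```

Nose at 0.039, in the lowest bore. Seating is at TCP ≈ 0.1416.

Emit:
{"fn": "send_rows", "kwargs": {
  "increments": [1, 0, 0, 0.003, 0, 0, 0, 1, 0, 0, 0.003, 0, 0, 0, 1, 0, 0, 0.003, 0, 0, 0, 1, 0, 0, 0.003, 0, 0, 0, 1, 0, 0, 0.002, 0, 0, 0, 1, 0, 0, 0.001, 0, 0, 0, 1, 0, 0, 0, 0, 0, 0]
}}

```text
clock: 16.5
ee_pos: [0.4763, -0.2549, 0.1445]
tool_rot: [2.51, 1.888, 0.0]
wrist_force: [-0.5, -0.3, -2.2]
gripper_width: 0.212
```

```bash
python3 st.py
```

```text
p [ 0.4763 -0.2549  0.1445] t 16.5 F [-0.5 -0.3 -2.2] Tq [ 0.08  0.06 -0.01] z [ 6.e-04 -5.e-04 -1.e+00] yawy -16.08 levelturn(tool) [ 0.0007  0.0003 -0.    ] g 0.212 x [0.277 0.961] q6 -0.27843745351137594
```

Emit:
{"fn": "send_rows", "kwargs": {
  "increments": [1, 0, 0, 0.001, 0, 0, 0, 1, 0, 0, 0.0008, 0, 0, 0, 1, 0, 0, 0.0006, 0, 0, 0]
}}

```text
clock: 16.88
ee_pos: [0.4764, -0.2549, 0.1422]
tool_rot: [2.51, 1.888, 0.001]
wrist_force: [0.1, 0.5, -1.3]
gripper_width: 0.218
```

```bash
python3 st.py
```

```text
p [ 0.4764 -0.2549  0.1422] t 16.875 F [ 0.1  0.5 -1.3] Tq [0.15 0.07 0.03] z [ 9.e-04 -5.e-04 -1.e+00] yawy -16.08 levelturn(tool) [0.001  0.0003 0.    ] g 0.218 x [0.277 0.961] q6 -0.2784491561686223
```

Emit:
{"fn": "send_rows", "kwargs": {
  "increments": [1, 0, 0, 0.0008, 0, 0, 0, 1, 0, 0, 0.0006, 0, 0, 0]
}}

```text
clock: 17.12
ee_pos: [0.4765, -0.2549, 0.1415]
tool_rot: [2.509, 1.888, 0.001]
wrist_force: [-5.6, 4.3, 8.1]
gripper_width: 0.217
```

```bash
python3 st.py
```

```text
p [ 0.4765 -0.2549  0.1415] t 17.125 F [-5.6  4.3  8.1] Tq [ 0.54  1.   -0.05] z [ 1.2e-03 -8.0e-04 -1.0e+00] yawy -16.08 levelturn(tool) [ 0.0014  0.0004 -0.    ] g 0.217 x [0.277 0.961] q6 -0.27841006479352765
```

The collar meets the top plate at the predicted height, with about 10 N. Releasing.

Emit:
{"fn": "send_rows", "kwargs": {
  "increments": [0.65, 0, 0, 0, 0, 0, 0, 0.5, 0, 0, 0, 0, 0, 0, 0.5, 0, 0, 0, 0, 0, 0, 0.5, 0, 0, 0, 0, 0, 0]
}}

```text
clock: 17.62
ee_pos: [0.4768, -0.2552, 0.1418]
tool_rot: [2.508, 1.887, 0.001]
wrist_force: [0.0, -0.1, 0.1]
gripper_width: 0.501
```

```bash
python3 st.py
```

```text
p [ 0.4768 -0.2552  0.1418] t 17.625 F [ 0.  -0.1  0.1] Tq [-0.   -0.01  0.04] z [ 0.0023 -0.0016 -1.    ] yawy -16.08 levelturn(tool) [ 0.0027  0.0009 -0.    ] g 0.501 x [0.277 0.961] q6 -0.278387554652118
```

Released, with no contact. Rising straight up, then looking.

Emit:
{"fn": "send_rows", "kwargs": {
  "increments": [0.5, 0, 0, -0.008, 0, 0, 0, 0.5, 0, 0, -0.015, 0, 0, 0, 0.5, 0, 0, -0.02, 0, 0, 0, 0.5, 0, 0, -0.03, 0, 0, 0, 0.5, 0, 0, -0.03, 0, 0, 0, 0.5, 0, 0, -0.03, 0, 0, 0, 0.5, 0, 0, -0.02, 0, 0, 0, 0.5, 0, 0, 0, 0, 0, 0, 0.5, 0, 0, 0, 0, 0, 0]
}}

```text
clock: 18.75
ee_pos: [0.476, -0.2547, 0.3069]
tool_rot: [2.504, 1.884, 0.005]
wrist_force: [0.6, -0.4, -1.0]
gripper_width: 0.495
```

```bash
python3 st.py; python3 - <<'E'
from h import *
s=cam("scene")
save(s,"end.png",(180,90,370,290),3)
E
```

```text
p [ 0.476  -0.2547  0.3069] t 18.75 F [ 0.6 -0.4 -1. ] Tq [-0.02 -0.    0.04] z [ 0.007  -0.0046 -1.    ] yawy -16.08 levelturn(tool) [ 0.008   0.0024 -0.    ] g 0.495 x [0.277 0.961] q6 -0.2784250584555231
```

View pics/end.png

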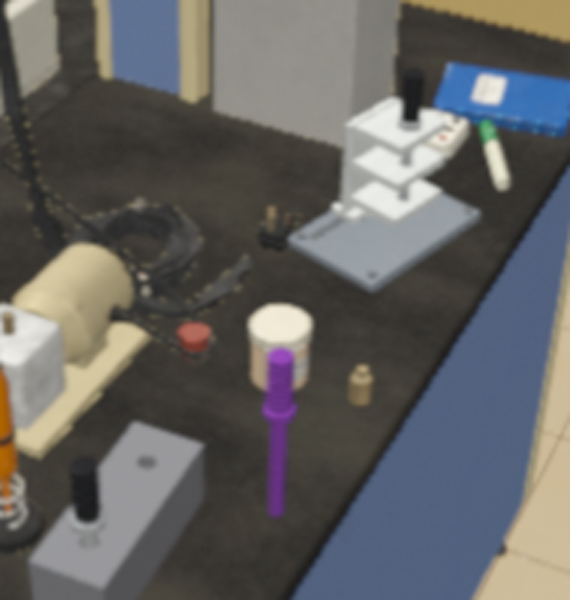

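The picture shows the long rod upright at crop (411,95), with its shank visible between all three plates and its collar down on the top plate. The short rod (85,490), jar, weight and bung look unmoved, and the gripper is clear. Handing in.

```bash
python3 -c "
from workcell import arm
print(arm.finish_job())"
```

```text
the job is handed in; nothing more can be done
None
```

The long rod is seated in the plunger stand and released, and the job was handed in after about 19 s of the 67 s allowed. `finish_job` gives no verdict.

- **Entry:** I lifted the rod from the right-hand well as seen from above and lined its nose up over the bore using both cameras. The nose met a side push of about 2.6 N on entering; I shifted about 1 mm, and it then went down freely through all three plates.
- **Seating:** The collar touched at a tool height of 0.1415 m, against 0.1416 m predicted. The contact force was about 10 N vertically and 7 N sideways, both read at the wrist and well under 40 N.
- **Last checks:** After letting go, the force reading was about 0. The final picture shows the rod upright with its collar on the top plate, and the gripper clear. The short rod, jar, weight and bung look unmoved, judged by eye rather than measured.
- **Disagreement:** The two cameras gave positions up to about 8 mm apart. I corrected for this by using the measured gap between nose and bore in each picture instead of absolute positions.

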